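# Hold a filter housing's bayonet cap half way, sighted against a straightedge

### The arm

A 6-joint arm with a two-finger parallel gripper is mounted at the origin on the work surface. World frame = base frame: x ahead of the robot, y to its left, z up, the work surface at z = 0. Lengths are in m, angles in degrees, forces in N, time in s.
With the tool pointing down it reaches from about 0.375 to 0.75 m from the base axis. Payload 9 kg.
Tool frame: the origin (TCP) lies where the fingers leave the gripper's body, on its centre line; the fingertips stand 73 mm ahead of it and the grasp point (between the pads) lies 54 mm ahead of it (robot.tip_reach is the distance from the TCP to the fingertips, in m); z points along the fingers, y is the direction in which the jaws open and shut (so a half turn about z gives the same grasp; the last joint's range is limited). The gripper opens to 85 mm and grips with 20 to 120 N. Pads are 22 mm wide; open, the fingers measure 114 mm over their backs; the gripper's body (76 mm by 85 mm) begins 54 mm behind the grasp point. The pads swing forward as they close: fully open they stand 13 mm farther back than shut.
Start: joints at [52.901, 5.964, 5.575, 89.605, 0, 77.527], TCP at [0.25, 0.545, 0.304] pointing down, gripper open.
Joint ranges: [-171.21, 171.21], [-48.23, 106.86], [-62.78, 66.21], [-105.2, 120.99], [-86.42, 89.51], [-180, 180]. Speed limits (degrees/s): [127.2, 127.2, 147.25, 180, 180, 180].

### API

Orientations are given as [roll, pitch, yaw] about the fixed x, y, z axes, in that order (R = Rz(yaw) Ry(pitch) Rx(roll)).
In Python, from plant import robot gives the robot as it stands. Calls block until the motion is done:
- robot.move_pose(position, orientation): joint-space move of the TCP to a pose.
- robot.line_to(position, vel=0.15, rotation=None, guard=None): straight line of the TCP; rotation=None keeps the orientation; vel is the mean speed in m/s. With guard (N) it stops when the force on the tool has changed by that much, and returns True; else False.
- robot.goto_joints(angles): joint-space move.
- robot.set_gripper(opening): finger opening in m; the grip force is fixed at half the most; returns when the fingers have stopped.
- robot.pause(seconds).
- robot.ik(position, orientation): joint angles nearest the present ones, or None.
- robot.observe(): the state.
- robot.grab_frame(name): name is "side" or "top" or "wrist"; returns the picture (420x560x3 uint8, blue, green, red); there is no depth.
- robot.get_calibration(name): a dict with "vertical_fov" (degrees; the focal length in pixels is half the picture's height over the tangent of half this angle, whatever the lens; pixels are square), "cx", "cy" (the principal point, pixels), "rvec" (rotation vector, rad) and "tvec" (3), from world to camera coordinates, as OpenCV has them. Camera axes: x right, y down, z forward; pixel columns grow to the right and rows downward; lengths in m; the calibration is good to about 2 mm. The wrist camera is an equidistant fisheye: a pixel r from the principal point sees the ray r / f radians off the axis. A picture is of the moment at which its call begins: read the wrist's pose just before it. get_calibration takes no time and is no camera call; for the wrist camera it gives the pose at the moment of the call.
A pose or a line that the arm cannot do raises robot.IKError and nothing moves.
- robot.job_done(): hands the job in, once; it reports no verdict.
The state is a dict: "time": time; "q": joint angles; "qvel": joint speeds; "joint_torque": joint torques, N m; "tool_pos": TCP position; "tcp_rot": TCP orientation; "ft_force": force on the tool from outside, world axes, zero at the start; "torque": the same for the moment, N m; "gripper_width": finger opening in m.
Only numpy, scipy, OpenCV 4.12 (cv2) and the standard library are available. Lean on these libraries where they do the work, as an engineer would, in place of code of your own. Each camera call takes 0.05 s, during which the arm holds its last target.

### The job

Lay the steel straightedge flat on the bench, flush against the yellow-striped side of the blue filter housing, and let go of it: it is your sight line. Then put the bayonet cap into the housing's neck, lugs down through the two white-marked notches until the cap sits on the rim, and turn it clockwise (seen from above) half way, until its orange bar is parallel with the straightedge, without going on to the lock click. Finish there, still gripping the cap firmly against its return spring, with the straightedge still flush and the other things on the bench left alone.

Things in the scene. Friction and masses are not known exactly. Their poses are not given: they have to be found in the camera images.
- housing: Blue filter housing, fixed. Foot 150 x 150 mm, 25 mm high; on it a round neck, 96 mm outer diameter, rim 65 mm above the bench. Origin: centre of the underside, on the neck's axis, z up. A yellow stripe marks the foot's side at y = -75 mm; the straightedge goes there, along the housing's x. Nothing rises above the rim; a brass pipe stub sticks out at +y.
- neck (a point): Centre of the rim, axes as the housing's. Bore 56 mm; two notches 16 mm wide, white marks, at azimuths 45 and 225 degrees (from x, counter-clockwise from above). The cap enters with its bar on that line (within 4 degrees) and turns only clockwise from above: half way is 45 degrees on, bar along the housing's x; the lock is at about 90 degrees.
- face (a point): Middle of the yellow-striped side of the foot, at bench height; axes as the housing's, so the side faces -y and runs along x.
- cap: Bayonet cap, upright, 0.17 to 0.35 kg. Origin: centre of its underside, z up. Plug 52 mm diameter to z 22 mm; black disc 92 mm diameter, z 22 to 28; orange grip bar 64 mm along x, 14 mm wide, z 28 to 62. Two lugs 10 mm wide, 8 mm high under the bar's ends reach out to 33 mm; a half turn makes no difference. Seated, the disc rests on the rim and the origin is 43 mm above the bench.
- straightedge: Steel straightedge lying flat, 180 mm (x) x 30 mm (y) x 8 mm thick, 0.3 to 0.5 kg, with a black grip block on its middle, 24 mm (x) x 20 mm (y), top 46 mm above the bench. Origin: centre of the underside, z up. Either long edge may go against the housing; flush, its origin is at y = -90 mm in the housing's frame.
- ring (a joint): Spring ring inside the neck, pushed by the cap's lugs: 0 at rest, grows (rad) as the cap turns clockwise from above. It reads the cap's turn less some 0.12 rad of free play (about 0.65 half way) and stops at 1.52. It pushes back with 0.12 N m at first and 0.22 N m half way, so a cap let go half way springs back.
- catch (a joint): Sprung lock catch inside the neck: 0 at rest, pushed outwards (m) by 1 to 2 mm by the cap's lug at the lock click, from some 60 degrees of turn on. It must stay at rest.
- tin: Green tin, 68 mm diameter, 45 mm high; origin under its centre. Leave alone.
- small_carton: Small red carton, 50 x 40 x 35 mm high; origin under its centre. Leave alone.
- spanner: Flat spanner, 130 mm, lying on the bench along its x. Leave alone.
- screwdriver: Screwdriver lying on the bench along its x. Leave alone.
- bearing: Steel bearing ring, 52 mm diameter, 15 mm high; origin under its centre. Leave alone.
Not all that is in view belongs to the job. Of the things shaped like the straightedge, the steel one is meant.

How it is judged:
By the outcome, as a careful person would: the job done as asked, in the order asked, and still so for the second after the job is handed in, while the arm keeps its last pose, push and grip.
It also fails if it takes over 61 s, if anything falls off the work surface, if the arm or the gripper's body presses on something with over 40 N, if the wrist force passes 120 N, or if a joint passes its speed limit or range.

## Working session

There is one attempt and no reset: what is moved stays moved. The work goes in short steps, each a Python script; the robot and the scene stay as the last script left them, time stands still between calls to the robot, and variables do not carry over. Pictures are saved under pics/ and viewed, and the job is handed in when it is done.

```bash
ls; mkdir -p pics
python3 - <<'E'
from plant import robot
import cv2
for n in("top","side","wrist"):
    c=robot.get_calibration(n); print(n,c)
    cv2.imwrite(f"pics/a_{n}.png",robot.grab_frame(n))
s=robot.observe();print(s)
E
```

```text
pics
top {'vertical_fov': 46.565260958293386, 'cx': 273.2170596749311, 'cy': 213.62251980555027, 'rvec': array([ 2.21281021, -2.18510943,  0.08150754]), 'tvec': array([0.02628424, 0.44087082, 1.36701447])}
side {'vertical_fov': 43.55693583775839, 'cx': 282.4765033992203, 'cy': 208.03789279094164, 'rvec': array([ 2.2051415 , -0.92995383,  0.40552258]), 'tvec': array([-0.29560521,  0.29571672,  1.2056403 ])}
wrist {'vertical_fov': 65.70646984690485, 'cx': 284.18128465560466, 'cy': 211.11351962435788, 'rvec': array([-2.40547205, -1.54428618, -0.25164376]), 'tvec': array([-0.59944765, -0.04098858,  0.37999769])}
{'time': 0.15, 'q': array([ 5.29017256e+01,  5.99207423e+00,  5.54036357e+00,  8.96061344e+01,
       -2.87883729e-04,  7.75273472e+01]), 'qvel': array([ 0.09073762, -0.20847772,  0.07428939, -0.01919644,  0.05217104,
       -0.07402346]), 'joint_torque': array([ 3.97391181e-03, -5.57358134e+01,  5.04004312e+01,  1.25992936e-02,
       -1.92830635e-04,  4.79449866e-06]), 'tool_pos': array([0.24989129, 0.5452941 , 0.30331697]), 'tcp_rot': array([-1.79943458e+02, -1.22119229e-02,  1.55374372e+02]), 'ft_force': array([0.12871546, 0.8042541 , 0.46858488]), 'torque': array([ 0.02736048,  0.04362575, -0.01573869]), 'gripper_width': 0.08548461547770397}
```

View pics/a_top.png

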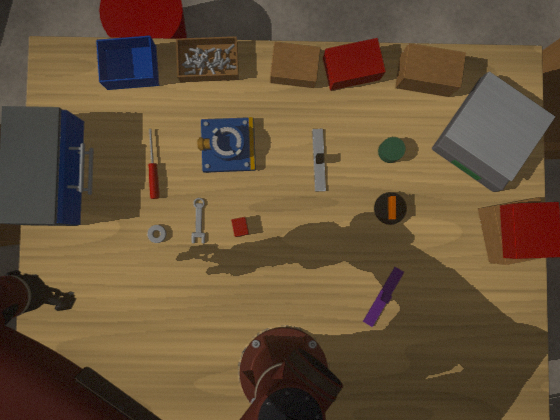

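View pics/a_side.png

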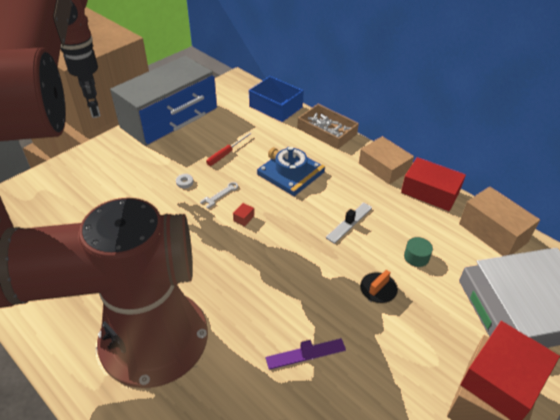

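View pics/a_wrist.png

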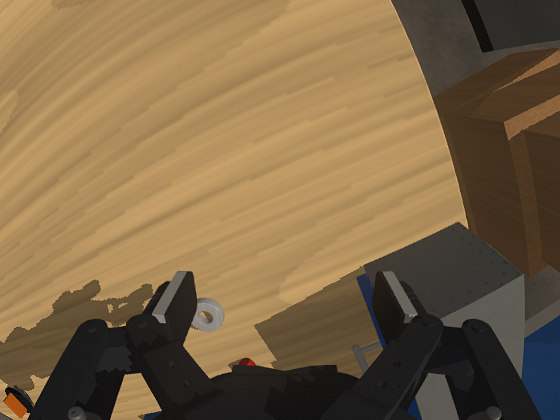

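The top view shows the housing at (228,145) with its yellow stripe on the right, the steel straightedge at (319,160) and the cap at (390,208). The purple bar at (384,297) is a decoy. I'll zoom in.

```bash
cat > h.py <<'E'
import numpy as np, cv2
from plant import robot
def cam(n):
    c=robot.get_calibration(n); f=210/np.tan(np.radians(c['vertical_fov']/2))
    R=cv2.Rodrigues(np.array(c['rvec']))[0]; return f,c['cx'],c['cy'],R,np.array(c['tvec']).ravel()
def ray(n,u,v,C=None):
    f,cx,cy,R,t=C or cam(n); a=np.array([u-cx,v-cy])
    if n=='wrist':
        r=np.hypot(*a); th=r/f; d=np.r_[a/max(r,1e-9)*np.sin(th),np.cos(th)]
    else: d=np.r_[a/f,1]
    return -R.T@t, R.T@d
def back(n,u,v,z,C=None):
    o,d=ray(n,u,v,C); return (o+d*(z-o[2])/d[2])
def proj(n,P,C=None):
    f,cx,cy,R,t=C or cam(n); p=R@np.array(P,float)+t
    if n=='wrist':
        r=np.hypot(p[0],p[1]); th=np.arctan2(r,p[2]); return np.array([cx,cy])+f*th*p[:2]/r
    return np.array([cx,cy])+f*p[:2]/p[2]
E
python3 - <<'E'
import cv2
im=cv2.imread('pics/a_top.png')
def crop(x,y,w,h,s,n): cv2.imwrite(n,cv2.resize(im[y:y+h,x:x+w],None,fx=s,fy=s,interpolation=cv2.INTER_CUBIC))
crop(185,105,100,75,8,'pics/b_h.png'); crop(295,115,130,115,5,'pics/b_s.png')
E
```

```text
(no output)
```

View pics/b_h.png

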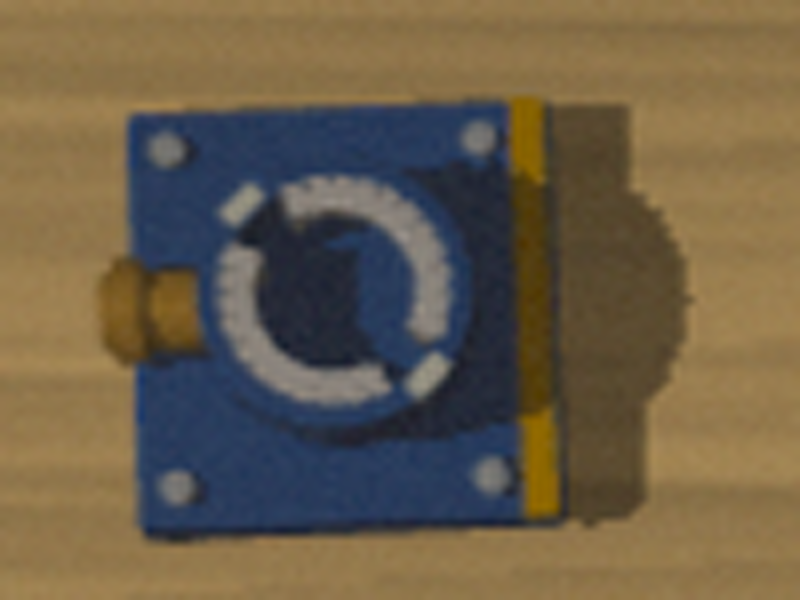

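View pics/b_s.png

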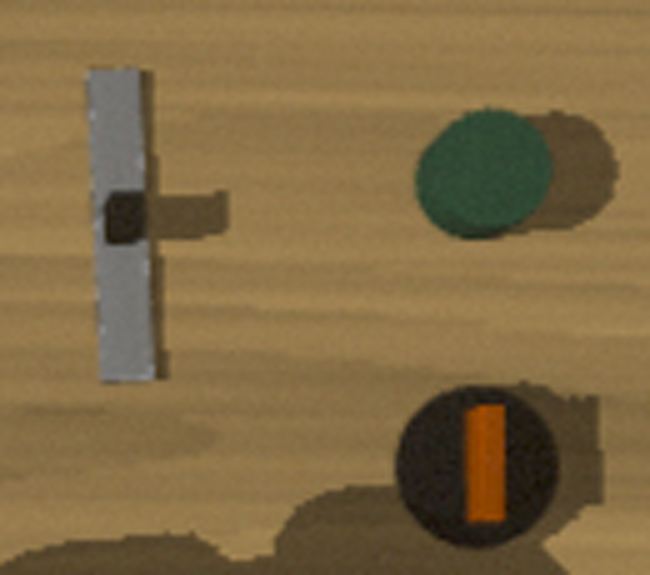

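Run:
```python
from h import *
C=cam('top')
def m(pts,s,o,z):
    return np.array([back('top',(x+.5)/s-.5+o[0],(y+.5)/s-.5+o[1],z,C)[:2] for x,y in pts])
H=m([(128,113),(548,100),(562,518),(143,532)],8,(185,105),.025)
print('foot',H.round(4),H.mean(0),np.linalg.norm(H-np.roll(H,1,0),axis=1))
d=(H[0]+H[1]-H[2]-H[3]);print('yaw',np.degrees(np.arctan2(d[1],d[0])))
e=(H[0]+H[3]-H[1]-H[2]);print('yaw',np.degrees(np.arctan2(-e[0],e[1])))
N=m([(242,203),(428,375)],8,(185,105),.065);print('notch',N,N.mean(0));d=N[0]-N[1];print(np.degrees(np.arctan2(d[1],d[0]))-45)
S=m([(87,70),(141,70),(155,380),(100,381)],5,(295,115),.008);print('se',S.mean(0),np.linalg.norm(S-np.roll(S,1,0),axis=1))
d=(S[0]+S[1]-S[2]-S[3]);print('yaw',np.degrees(np.arctan2(d[1],d[0])))
print('cap disc',m([(477,467)],5,(295,115),.028))
B=m([(468,405),(505,405),(503,522),(467,522)],5,(295,115),.062);print('bar',B.mean(0),np.linalg.norm(B-np.roll(B,1,0),axis=1))
d=(B[0]+B[1]-B[2]-B[3]);print('yaw',np.degrees(np.arctan2(d[1],d[0])))
print('tin',m([(484,173)],5,(295,115),.045))
print(robot.observe()['tcp_rot'])
Cw=cam('wrist');R=Cw[3];print('wristcam',-R.T@Cw[4],R)
```

```text
foot [[0.706  0.2407]
 [0.713  0.0924]
 [0.5641 0.0854]
 [0.557  0.2324]] [0.63501647 0.16272627] [0.14924661 0.14845529 0.1491589  0.14718708]
yaw 2.969327177957449
yaw 2.7428436529650235
notch [[0.66520358 0.19558121]
 [0.60666577 0.13092089]] [0.63593467 0.16325105]
2.8450529951711587
se [ 0.59741507 -0.09655985] [0.1794144  0.03104869 0.17891803 0.03140079]
yaw 2.8554220885699824
cap disc [[ 0.45970418 -0.29572144]]
bar [ 0.4592307  -0.29184426] [0.06425306 0.02037532 0.06428543 0.01976803]
yaw -0.8588715976551707
tin [[ 0.62316012 -0.29562021]]
[-1.79943458e+02 -1.22119229e-02  1.55374372e+02]
wristcam [0.17512754 0.57924893 0.37325696] [[ 4.16320998e-01  9.09217696e-01 -8.85339508e-05]
 [ 8.62058465e-01 -3.94696337e-01  3.17915089e-01]
 [ 2.89019081e-01 -1.32431048e-01 -9.48119185e-01]]
```

```bash
cat >> h.py <<'E'
from scipy.spatial.transform import Rotation as Ro
def tcp(): 
    s=robot.observe(); return np.array(s['tool_pos']),Ro.from_euler('xyz',s['tcp_rot'],degrees=True).as_matrix(),s
# camera for hypothetical tcp pose, from rigid mount
def mount():
    p,R,_=tcp(); f,cx,cy,Rc,t=cam('wrist'); return f,cx,cy,Rc@R, t+Rc@p   # cam = A*tool + b
def camat(M,pos,rpy):
    f,cx,cy,A,b=M; R=Ro.from_euler('xyz',rpy,degrees=True).as_matrix(); Rc=A@R.T
    return f,cx,cy,Rc,b-Rc@np.array(pos)
E
python3 - <<'E'
from h import *
M=mount(); print('tip px',proj('wrist',[0,0,.073],(M[0],M[1],M[2],M[3],M[4])),'300',proj('wrist',[0,0,.3],M), M[3],-M[3].T@M[4])
C=camat(M,[0.5974,-0.0966,0.30],[180,0,92.85])
for P in ([.5974,-.0966,.008],[.635,.163,.065],[.71,.09,.025],[.459,-.295,.03]): print(P,proj('wrist',P,C))
C=camat(M,[0.58,0.1,0.30],[180,0,182.85])
for P in ([.5974,-.0966,.008],[.635,.163,.065],[.71,.09,.025],[.459,-.295,.03]): print(P,proj('wrist',P,C))
E
```

```text
tip px [284.56653869 275.44086331] 300 [284.17278616 176.87935306] [[ 4.03044727e-04  9.99999515e-01 -8.98225466e-04]
 [-9.48051319e-01  9.63659702e-05 -3.18117412e-01]
 [-3.18117172e-01  9.79779383e-04  9.48050898e-01]] [ 0.08212744 -0.00035549 -0.06992217]
[0.5974, -0.0966, 0.008] [284.17891591 178.39865405]
[0.635, 0.163, 0.065] [336.65154341 -61.71402595]
[0.71, 0.09, 0.025] [397.11549283  22.71133396]
[0.459, -0.295, 0.03] [175.49446614 321.92407272]
[0.5974, -0.0966, 0.008] [125.73759516 186.94588045]
[0.635, 0.163, 0.065] [342.01095688 245.60615288]
[0.71, 0.09, 0.025] [270.819607   284.64835249]
[0.459, -0.295, 0.03] [ 0.36081712 91.64104872]
```

Run:
```python
from h import *
robot.move_pose([0.5974,-0.0966,0.25],[180,0,92.85])
C=cam('wrist'); im=robot.grab_frame('wrist'); np.savez('se.npz',im=im,C=np.array(C,dtype=object))
cv2.imwrite('pics/c_se.png',im); s=robot.observe();print(s['time'],s['tool_pos'],s['tcp_rot'])
```

```text
2.7917 [ 0.59751445 -0.09577279  0.25009006] [ 1.79995558e+02 -6.23646724e-03  9.29249452e+01]
```

View pics/c_se.png

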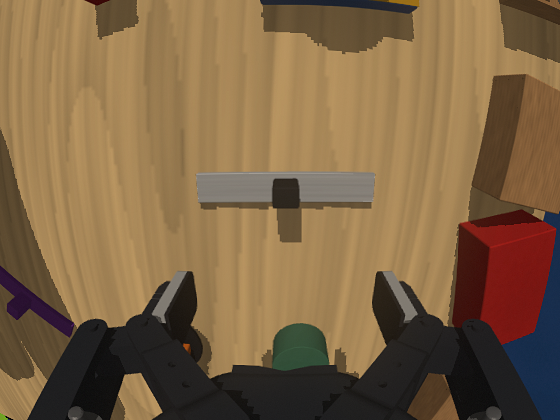

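The straightedge is at cols 197–375, rows 173–203, with its block at (286,193). Next I'll look at the housing from above.

Run:
```python
from h import *
d=np.load('se.npz',allow_pickle=True); C=tuple(d['C'])
S=np.array([back('wrist',u,v,.008,C)[:2] for u,v in [(197,173.3),(375,172.7),(374.3,202),(197.7,203)]])
print('se',S.round(4),S.mean(0),np.linalg.norm(S-np.roll(S,1,0),axis=1))
x=S[1]+S[2]-S[0]-S[3];print(np.degrees(np.arctan2(x[1],x[0])))
robot.move_pose([0.635,0.163,0.26],[180,0,182.85])
C=cam('wrist'); im=robot.grab_frame('wrist'); np.savez('ho.npz',im=im,C=np.array(C,dtype=object))
cv2.imwrite('pics/c_ho.png',cv2.resize(im[60:330,100:460],None,fx=2.2,fy=2.2,interpolation=cv2.INTER_CUBIC)); s=robot.observe();print(s['time'],s['tool_pos'],s['tcp_rot'])
```

```text
se [[ 0.5092 -0.0831]
 [ 0.6874 -0.0732]
 [ 0.6906 -0.1039]
 [ 0.5093 -0.1143]] [ 0.59913107 -0.09361892] [0.03117544 0.17842814 0.03079495 0.18162366]
3.2223523832887353
3.9 [0.63512244 0.16204609 0.25994935] [-1.79984696e+02 -3.18814768e-03 -1.77312109e+02]
```

View pics/c_ho.png

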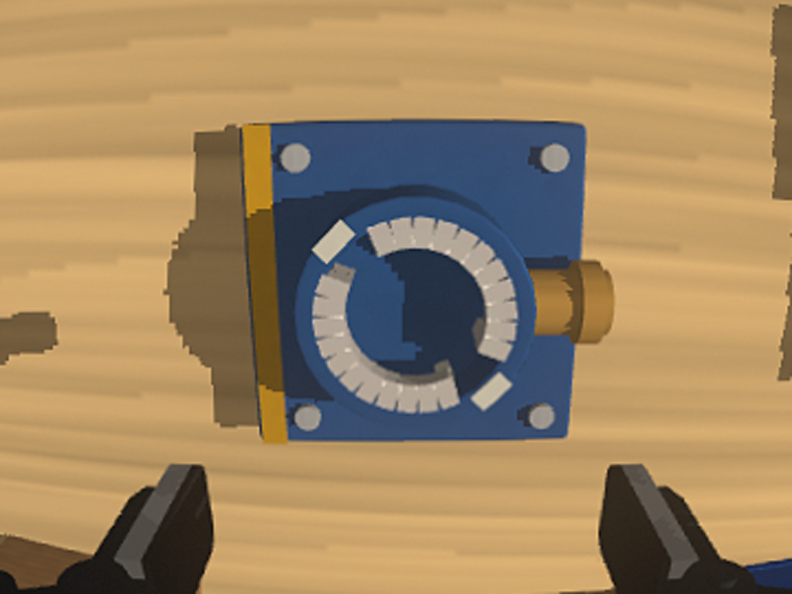

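Run:
```python
from h import *
d=np.load('ho.npz',allow_pickle=True); C=tuple(d['C'])
def m(pts,z): return np.array([back('wrist',(x+.5)/2.2-.5+100,(y+.5)/2.2-.5+60,z,C)[:2] for x,y in pts])
N=m([(333,242),(491,391)],.065);print(N,N.mean(0),np.linalg.norm(N[0]-N[1]));e=N[1]-N[0];print(np.degrees(np.arctan2(e[1],e[0])))
W=m([(313,315),(517,315)],.065);V=m([(414,216),(414,413)],.065);print('ring',W,V)
H=m([(243,125),(585,124),(567,438),(264,441)],.025);print('foot',H,H.mean(0),np.linalg.norm(H-np.roll(H,1,0),axis=1))
for a,b in((0,1),(3,2),(0,3),(1,2)):
    e=H[b]-H[a];print(np.degrees(np.arctan2(e[1],e[0])))
```

```text
[[0.60681306 0.13364287]
 [0.66478523 0.19844184]] [0.63579914 0.16604235] 0.08694640687813657
48.18270730298511
ring [[0.63605637 0.12638844]
 [0.63223949 0.20586318]] [[0.59554261 0.16369773]
 [0.67591274 0.16782992]]
foot [[0.56479782 0.08952536]
 [0.55702306 0.23574273]
 [0.70508313 0.24420608]
 [0.71349496 0.09758248]] [0.63509974 0.16676417] [0.14891526 0.14642393 0.14830176 0.1468647 ]
93.04370183273407
93.28347277296128
3.1015256909990843
3.2715576578189114
```

Run:
```python
import cv2
im=cv2.imread('pics/a_side.png')
cv2.imwrite('pics/d_h.png',cv2.resize(im[140:200,250:330],None,fx=9,fy=9,interpolation=cv2.INTER_CUBIC))
cv2.imwrite('pics/d_c.png',cv2.resize(im[195:310,320:410],None,fx=5,fy=5,interpolation=cv2.INTER_CUBIC))
```

```text
(no output)
```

View pics/d_h.png

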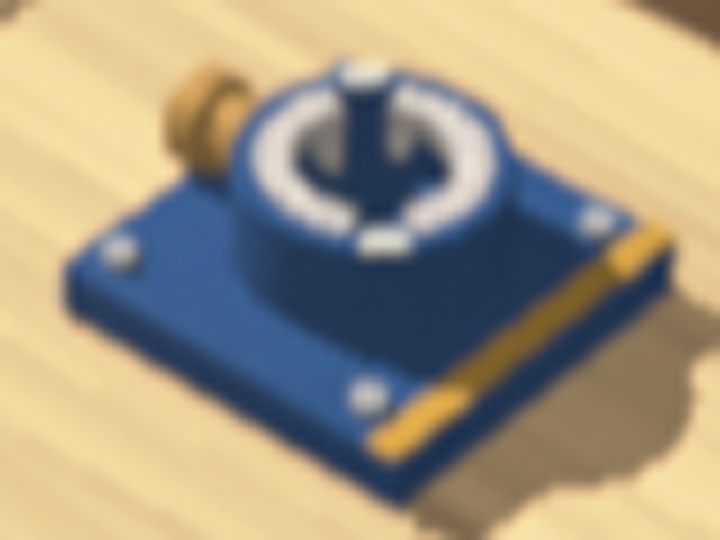

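View pics/d_c.png

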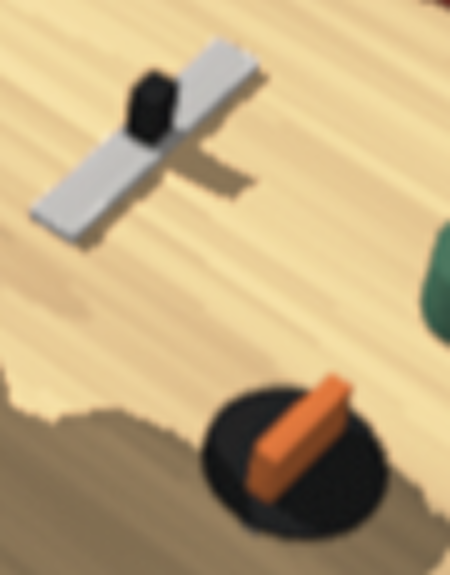

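Run:
```python
from h import *
C=cam('side')
def m(pts,s,o,z): return np.array([back('side',(x+.5)/s-.5+o[0],(y+.5)/s-.5+o[1],z,C)[:2] for x,y in pts])
print(m([(366,74),(385,242)],9,(250,140),.065),m([(366,74),(385,242)],9,(250,140),.065).mean(0))
H=m([(66,268),(388,458),(672,240)],9,(250,140),.025);print(H,(H[0]+H[2])/2)
S=m([(33,212),(78,240),(262,65),(218,38)],5,(320,195),.008);print(S.mean(0))
D=m([(203,460),(388,462)],5,(320,195),.028);print('cap',D)
B=m([(252,456),(277,464),(352,384),(331,376)],5,(320,195),.062);print(B.mean(0));e=B[3]-B[0];print(np.degrees(np.arctan2(e[1],e[0])))
print(m([(295,460)],5,(320,195),.028))
```

```text
[[0.6659473  0.1992165 ]
 [0.60672826 0.1349122 ]] [0.63633778 0.16706435]
[[0.55629347 0.23288787]
 [0.56438522 0.09233281]
 [0.71131882 0.09800519]] [0.63380614 0.16544653]
[ 0.5969484 -0.0954948]
cap [[ 0.42757138 -0.26115981]
 [ 0.49012112 -0.32639547]]
[ 0.45748863 -0.29341473]
1.5232637100143358
[[ 0.45915108 -0.29323154]]
```

Run:
```python
from h import *
rot=[180,0,93.1]
robot.move_pose([0.598,-0.0945,0.17],rot)
robot.line_to([0.598,-0.0945,0.086],vel=0.1)
robot.set_gripper(0.0)
s=robot.observe();print(s['time'],s['tool_pos'],s['tcp_rot'],s['gripper_width'],s['ft_force'])
robot.line_to([0.598,-0.0945,0.106],vel=0.08)
tx,ty=0.6402+.012*.0523,0.0761-.012
robot.line_to([tx,ty,0.106],vel=0.12)
s=robot.observe();print(s['time'],s['tool_pos'],s['gripper_width'],s['ft_force'])
C=cam('wrist');im=robot.grab_frame('wrist');cv2.imwrite('pics/e.png',im)
```

```text
6.55 [ 0.59829608 -0.09456998  0.08634644] [1.79957765e+02 1.30670951e-02 9.31009219e+01] 0.02307858263091422 [ 0.925033   -0.49227113  2.3914801 ]
8.4667 [0.64079031 0.06342049 0.10599157] 0.023420150627602283 [ 0.06954313  0.12791698 -3.68344885]
```

View pics/e.png

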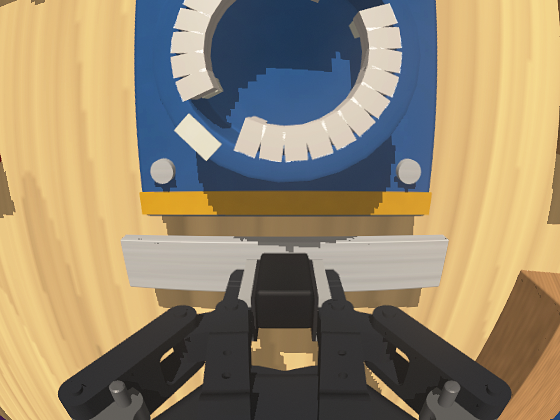

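The straightedge is held level, parallel to the stripe and about 10 mm short of it. I'll lower it, push it in and release.

Run:
```python
from h import *
def show(t):
    s=robot.observe();print(t,round(s['time'],2),s['tool_pos'].round(4),s['tcp_rot'].round(2),round(s['gripper_width'],4),s['ft_force'].round(2),s['torque'].round(2));return s
s=show('0');x,y,z=s['tool_pos']
print(robot.line_to([x,y,0.0855],vel=0.04,guard=5)); s=show('down');x,y,z=s['tool_pos']
print(robot.line_to([x-.026*.0523,y+.026,z],vel=0.025,guard=8)); show('push')
s=show('push');x,y,z=s['tool_pos']
robot.pause(.1);show('hold')
robot.set_gripper(0.085);show('open')
robot.line_to([x+.006,y-.06,0.13],vel=0.12)
cv2.imwrite('pics/f.png',robot.grab_frame('wrist'));show('e')
```

```text
0 8.52 [0.6408 0.0634 0.106 ] [-1.7999e+02  1.0000e-02  9.3050e+01] 0.0233 [ 0.63 -0.56 -5.05] [-0.02 -0.02 -0.  ]
True
down 9.01 [0.6403 0.0634 0.0863] [-179.94   -0.     93.09] 0.0236 [-0.47  0.79  4.14] [-0.01  0.61  0.03]
True
push 9.62 [0.6397 0.0755 0.0863] [-1.7986e+02  1.5000e-01  9.3060e+01] 0.0234 [ 0.28 -2.25  4.25] [-0.3   0.11  0.06]
push 9.62 [0.6397 0.0755 0.0863] [-1.7986e+02  1.5000e-01  9.3060e+01] 0.0234 [ 0.28 -2.25  4.25] [-0.3   0.11  0.06]
hold 9.72 [0.6397 0.0754 0.0863] [-1.7986e+02  1.0000e-01  9.3060e+01] 0.023 [-0.17 -1.5   4.35] [-0.03  0.15  0.12]
open 10.35 [0.6395 0.0749 0.086 ] [-1.7982e+02  1.3000e-01  9.3030e+01] 0.0848 [0.49 0.47 0.03] [-0.02 -0.01 -0.01]
e 11.17 [0.6453 0.0159 0.1293] [-1.7976e+02  1.1000e-01  9.3040e+01] 0.0852 [-0.35  0.34  0.1 ] [-0.06  0.04 -0.05]
```

View pics/f.png

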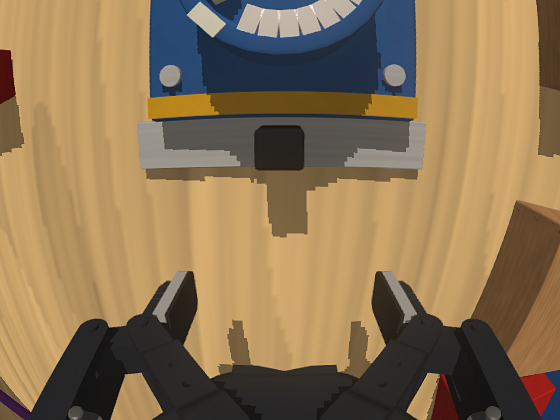

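Run:
```python
from h import *
def show(t):
    s=robot.observe();print(t,round(s['time'],2),s['tool_pos'].round(4),s['tcp_rot'].round(2),round(s['gripper_width'],4),s['ft_force'].round(2),s['torque'].round(2));return s
robot.line_to([0.6425,0.028,0.075],vel=0.12)
print(robot.line_to([0.6425,0.028,0.0645],vel=0.04,guard=5)); show('down')
print(robot.line_to([0.6425-.0018,0.062,0.0645],vel=0.03,guard=8)); s=show('push');x,y,z=s['tool_pos']
robot.line_to([x+.001,y-.015,z],vel=0.08)
robot.line_to([x+.003,y-.04,0.13],vel=0.12)
cv2.imwrite('pics/g.png',robot.grab_frame('wrist'));show('e')
```

```text
False
down 12.19 [0.6423 0.0279 0.0643] [-1.798e+02  1.300e-01  9.302e+01] 0.0851 [-0.35  0.21  0.33] [ 0.05 -0.   -0.01]
True
push 12.97 [0.6413 0.0508 0.0644] [-179.81    0.35   92.99] 0.0852 [ 0.07 -5.38  0.05] [-0.93 -0.2   0.07]
e 14.1 [0.6437 0.0112 0.1289] [-179.65    0.2    93.01] 0.0846 [0.71 0.31 0.4 ] [ 0.04 -0.01 -0.  ]
```

View pics/g.png

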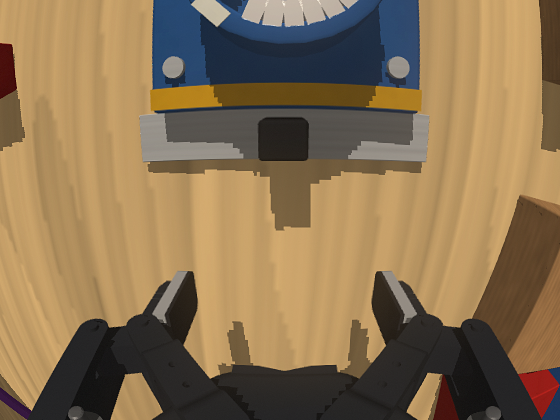

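The straightedge is now flush, and the contact point implies the housing's centre is at y≈0.1667, which agrees with the side and wrist views. Next, the cap.

Run:
```python
from h import *
robot.move_pose([0.459,-0.294,0.26],[180,0,180])
C=cam('wrist'); im=robot.grab_frame('wrist'); np.savez('cap.npz',im=im,C=np.array(C,dtype=object))
cv2.imwrite('pics/c_cap.png',cv2.resize(im[100:300,180:400],None,fx=3,fy=3,interpolation=cv2.INTER_CUBIC)); s=robot.observe();print(s['time'],s['tool_pos'],s['tcp_rot'])
```

```text
16.0083 [ 0.45920735 -0.29358012  0.25967678] [ 1.79975754e+02 -1.82977980e-02 -1.79991589e+02]
```

View pics/c_cap.png

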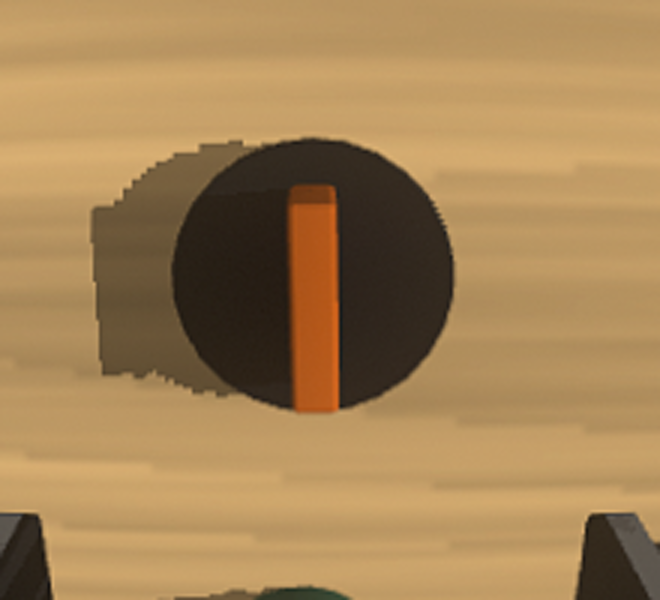

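Run:
```python
from h import *
d=np.load('cap.npz',allow_pickle=True); C=tuple(d['C'])
def m(pts,z): return np.array([back('wrist',(x+.5)/3-.5+180,(y+.5)/3-.5+100,z,C)[:2] for x,y in pts])
B=m([(290,204),(335,204),(339,412),(294,412)],.062);print(B,B.mean(0),np.linalg.norm(B-np.roll(B,1,0),axis=1))
e=B[2]+B[3]-B[0]-B[1];print(np.degrees(np.arctan2(e[1],e[0])))
D=m([(172,275),(454,275)],.028);print('lr',D);D=m([(313,139),(313,411)],.028);print('ud',D,D.mean(0))
```

```text
[[ 0.4284735  -0.30007122]
 [ 0.42847382 -0.28753583]
 [ 0.49118608 -0.28590769]
 [ 0.49118099 -0.29931757]] [ 0.4598286  -0.29320808] [0.06271202 0.01253538 0.0627334  0.01340988]
1.0879461492565041
lr [[ 0.45801646 -0.33906034]
 [ 0.45802024 -0.24820654]]
ud [[ 0.41442068 -0.29364521]
 [ 0.50532643 -0.29363227]] [ 0.45987356 -0.29363874]
```

Run:
```python
from h import *
def show(t):
    s=robot.observe();print(t,round(s['time'],2),s['tool_pos'].round(4),s['tcp_rot'].round(2),round(s['gripper_width'],4),s['ft_force'].round(2),s['torque'].round(2));return s
robot.move_pose([0.4599,-0.2933,0.16],[180,0,180.9])
print(robot.line_to([0.4599,-0.2933,0.1035],vel=0.1,guard=10));show('down')
robot.set_gripper(0.0);show('grip')
robot.line_to([0.4599,-0.2933,0.22],vel=0.15);show('lift')
robot.move_pose([0.6355,0.1665,0.20],[180,0,228.1]);robot.pause(.3);show('over')
cv2.imwrite('pics/h.png',robot.grab_frame('wrist'))
im=robot.grab_frame('top');cv2.imwrite('pics/h_top.png',cv2.resize(im[90:200,170:340],None,fx=4.5,fy=4.5,interpolation=cv2.INTER_CUBIC))
im=robot.grab_frame('side');cv2.imwrite('pics/h_side.png',cv2.resize(im[90:220,220:400],None,fx=4.4,fy=4.4,interpolation=cv2.INTER_CUBIC))
```

```text
False
down 17.21 [ 0.4602 -0.2936  0.1042] [-1.7996e+02  3.0000e-02 -1.7910e+02] 0.0851 [-0.28  0.11 -0.22] [ 0.02 -0.    0.01]
grip 17.86 [ 0.46   -0.2934  0.1037] [-1.7998e+02  1.0000e-02 -1.7910e+02] 0.013 [-0.32  0.25  2.04] [ 0.05  0.07 -0.02]
lift 18.78 [ 0.4596 -0.2929  0.2187] [ 1.7992e+02 -7.0000e-02 -1.7910e+02] 0.0133 [ 0.45 -0.72 -3.16] [0.04 0.03 0.04]
over 20.88 [0.6356 0.1659 0.2001] [-179.99    0.   -131.95] 0.0131 [ 0.69 -0.34 -1.74] [-0.    0.01  0.02]
```

View pics/h.png

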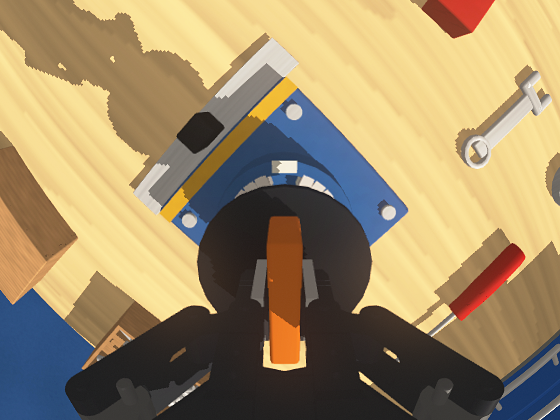

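View pics/h_side.png

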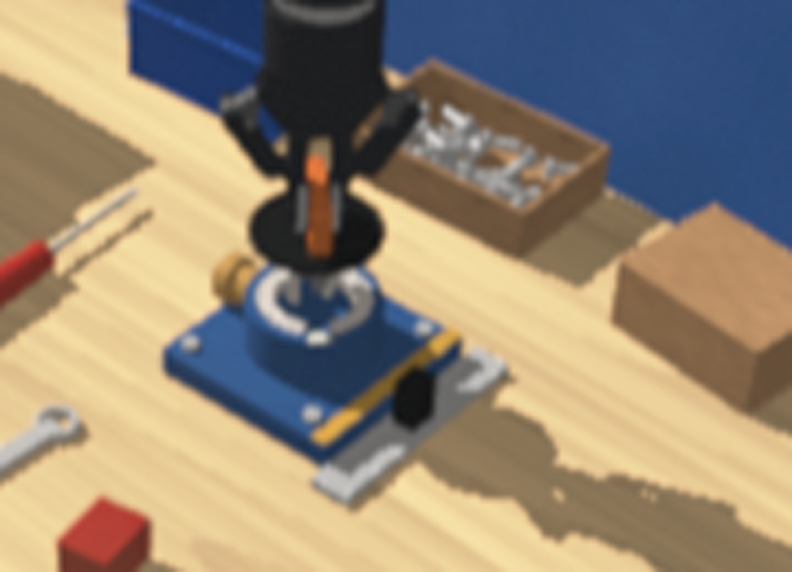

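The cap's bar lines up with the near notch mark (both at column ≈285). I'll descend guarded.

Run:
```python
from h import *
def show(t):
    s=robot.observe();print(t,round(s['time'],2),s['tool_pos'].round(4),s['tcp_rot'].round(2),round(s['gripper_width'],4),s['ft_force'].round(2),s['torque'].round(2));return s
robot.line_to([0.6355,0.1665,0.178],vel=0.08)
print(robot.line_to([0.6355,0.1665,0.144],vel=0.025,guard=8));show('down')
robot.pause(.2);show('x')
im=robot.grab_frame('side');cv2.imwrite('pics/i_side.png',cv2.resize(im[90:220,220:400],None,fx=4.4,fy=4.4,interpolation=cv2.INTER_CUBIC))
```

```text
True
down 22.58 [0.6355 0.1665 0.1467] [ 1.7999e+02 -1.0000e-02 -1.3190e+02] 0.0135 [-0.33 -0.31  5.33] [0.14 0.07 0.01]
x 22.78 [0.6354 0.1665 0.1467] [ 1.7999e+02 -1.0000e-02 -1.3191e+02] 0.013 [ 0.01 -0.14  6.11] [0.03 0.04 0.03]
```

View pics/i_side.png

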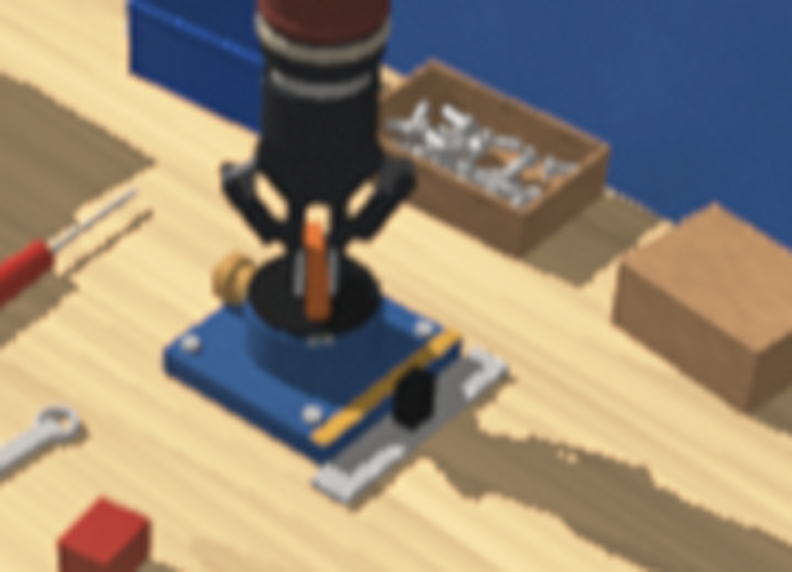

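Seated at exactly +43 mm. Now turning clockwise in steps.

Run:
```python
from h import *
def show(t):
    s=robot.observe();print(t,round(s['time'],2),s['tool_pos'].round(4),s['tcp_rot'].round(2),round(s['gripper_width'],4),s['ft_force'].round(2),s['torque'].round(2));return s
p=[0.6355,0.1665,0.1463]
for yaw in (222,213,204,195):
    robot.move_pose(p,[180,0,yaw]); s=show(yaw)
    if np.linalg.norm(s['ft_force'])>30: break
```

```text
222 23.08 [0.636  0.1665 0.1468] [-1.7996e+02  6.0000e-02 -1.3786e+02] 0.0129 [ 2.02 -0.46  2.4 ] [ 0.15 -0.21 -0.09]
213 23.36 [0.636  0.1664 0.1468] [-1.7996e+02  6.0000e-02 -1.4668e+02] 0.0135 [ 2.54 -0.94  2.84] [-0.13 -0.48  0.02]
204 23.63 [0.636  0.1664 0.1468] [-1.7996e+02  6.0000e-02 -1.5560e+02] 0.0134 [ 3.44 -2.27  4.4 ] [-0.4  -0.59  0.08]
195 23.91 [0.6359 0.1663 0.1468] [-1.7997e+02  5.0000e-02 -1.6466e+02] 0.0133 [ 2.46 -1.83  5.08] [-0.49 -0.56  0.11]
```

Run:
```python
from h import *
def show(t):
    s=robot.observe();print(t,round(s['time'],2),s['tool_pos'].round(4),s['tcp_rot'].round(2),round(s['gripper_width'],4),s['ft_force'].round(2),s['torque'].round(2));return s
p=[0.6355,0.1665,0.1463]
for yaw in (188,183.1):
    robot.move_pose(p,[180,0,yaw]); s=show(yaw)
robot.pause(.3);show('h')
C=cam('wrist');im=robot.grab_frame('wrist');cv2.imwrite('pics/j.png',im); np.savez('fin.npz',im=im,C=np.array(C,dtype=object))
im=robot.grab_frame('side');cv2.imwrite('pics/j_side.png',cv2.resize(im[90:220,220:400],None,fx=4.4,fy=4.4,interpolation=cv2.INTER_CUBIC))
im=robot.grab_frame('top');cv2.imwrite('pics/j_top.png',im)
```

```text
188 24.16 [0.6359 0.1663 0.1468] [-1.7997e+02  5.0000e-02 -1.7172e+02] 0.013 [ 2.53 -4.13  5.94] [-0.53 -0.44  0.09]
183.1 24.41 [0.6358 0.1663 0.1468] [-1.7997e+02  4.0000e-02 -1.7660e+02] 0.0127 [ 2.66 -3.77  6.29] [-0.62 -0.39  0.08]
h 24.71 [0.6358 0.1663 0.1467] [-1.7997e+02  4.0000e-02 -1.7657e+02] 0.0132 [ 2.   -3.56  6.06] [-0.6  -0.34  0.06]
```

View pics/j.png

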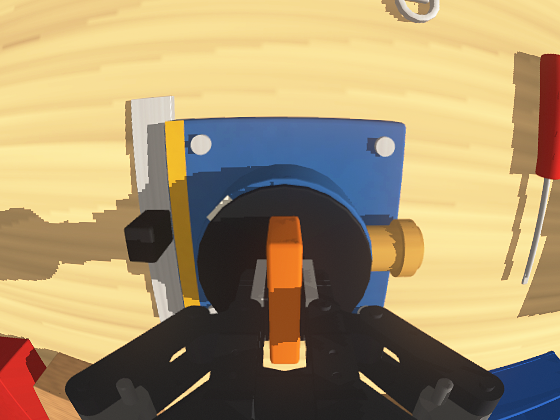

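View pics/j_side.png

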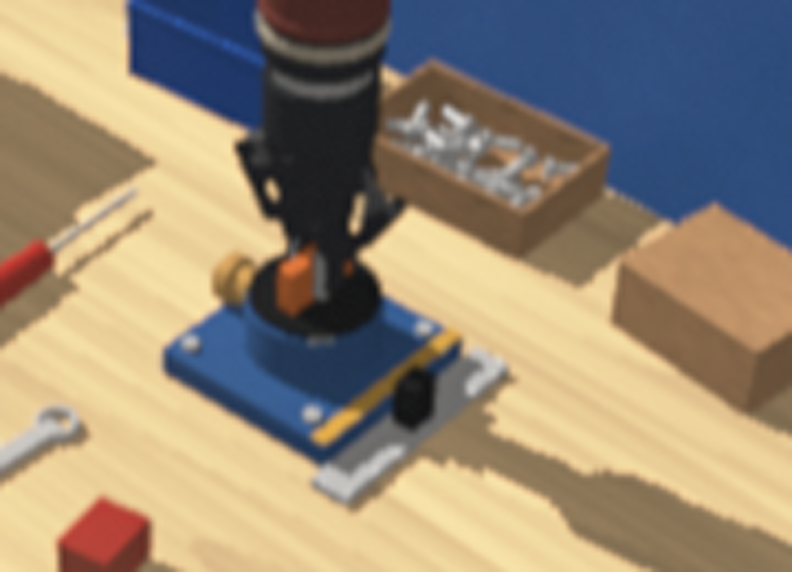

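View pics/j_top.png

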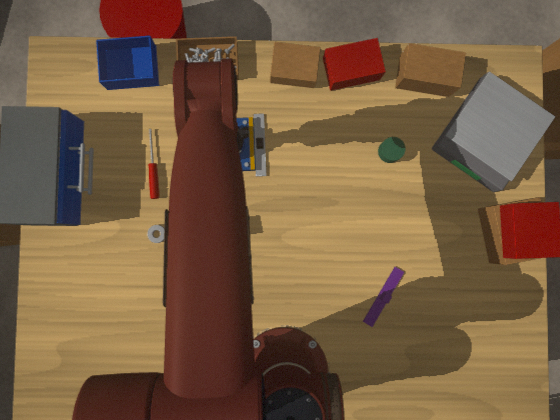

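Run:
```python
from h import *
robot.move_pose([0.6355,0.1665,0.1463],[180,0,182.72]);robot.pause(.3)
s=robot.observe();print(s['time'],s['tool_pos'],s['tcp_rot'],s['ft_force'],s['torque'],s['gripper_width'])
C=cam('wrist');im=robot.grab_frame('wrist'); np.savez('fin.npz',im=im,C=np.array(C,dtype=object))
cv2.imwrite('pics/k1.png',cv2.resize(im[200:375,220:350],None,fx=3.4,fy=3.4,interpolation=cv2.INTER_CUBIC))
cv2.imwrite('pics/k2.png',cv2.resize(im[80:330,110:260],None,fx=2.4,fy=2.4,interpolation=cv2.INTER_CUBIC))
```

```text
25.4083 [0.63569207 0.16625856 0.14674218] [-1.79967212e+02  3.02344463e-02 -1.76934725e+02] [ 2.21332922 -4.05777129  5.08349062] [-0.56277716 -0.27858807  0.18308557] 0.013118695594301694
```

View pics/k1.png

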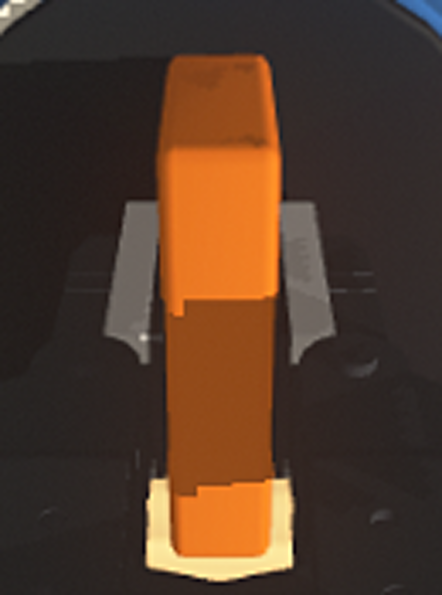

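View pics/k2.png

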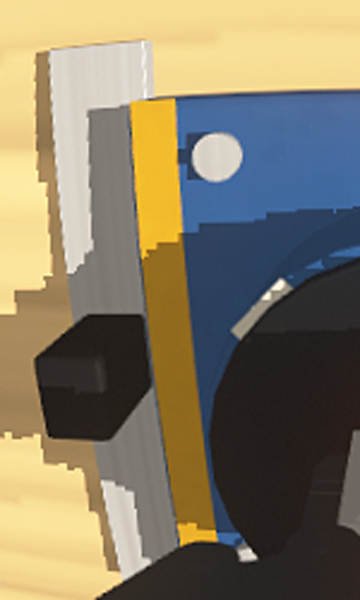

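Run:
```python
from h import *
d=np.load('fin.npz',allow_pickle=True); C=tuple(d['C'])
def b(x,y,s,o,z): return back('wrist',(x+.5)/s-.5+o[0],(y+.5)/s-.5+o[1],z,C)[:2]
def ang(p,q): e=q-p; return np.degrees(np.arctan2(e[1],e[0])),np.linalg.norm(e)
print('bar',ang(b(220,150,3.4,(220,200),.105),b(221,552,3.4,(220,200),.105)))
print('barL',ang(b(160,150,3.4,(220,200),.105),b(172,552,3.4,(220,200),.105)),'R',ang(b(280,150,3.4,(220,200),.105),b(270,552,3.4,(220,200),.105)))
print('se outer',ang(b(49,50,2.4,(110,80),.008),b(118,560,2.4,(110,80),.008)))
print('stripe',ang(b(130,102,2.4,(110,80),.025),b(178,545,2.4,(110,80),.025)))
```

```text
bar (np.float64(3.2307778393638844), np.float64(0.0618317819420759))
barL (np.float64(3.1097847274846684), np.float64(0.06187912398637031)) R (np.float64(3.3522130870275384), np.float64(0.061889133466974805))
se outer (np.float64(3.0339890383902706), np.float64(0.16886707213732247))
stripe (np.float64(2.6645721156216924), np.float64(0.13190829960419187))
```

The bar is at 3.2° and the straightedge at 3.0°, so they are parallel. Handing in.

Run:
```python
from h import *
robot.job_done()
s=robot.observe();print(s['time'],s['tool_pos'],s['tcp_rot'],s['gripper_width'],s['ft_force'])
```

```text
the job is handed in; nothing more can be done
the job is handed in; nothing more can be done
```

The job is done and handed in at about 25.4 s of the 61 s allowed. I laid the steel straightedge against the yellow-striped side, pushed it home with both fingers and released it. I then seated the cap through the notches and turned it 45° clockwise. The arm is still gripping it.

**Last checks**
- **Seating:** the cap stopped 43 mm above its bench height, so it sits on the rim as it should.
- **Bar and straightedge:** the bar measured 3.2° and the straightedge 3.0° in the wrist camera, and the tool's own heading was 3.1°. The foot's stripe edge read 2.7° in the same picture, a small disagreement within measuring error.
- **Grip and force:** the gripper still held the 14 mm bar, reading 13.1 mm, with no visible slip. The force on the tool was about 7 N and the moment about the cap's axis 0.18 N m.
- **Straightedge:** it still looked flush in the wrist and side pictures.
- **Lock catch:** I could not see or read the ring or the catch. The turn of about 45° stays well short of the 60° where the catch begins to move.
- **Other things on the bench:** I touched none of them. The ones visible in the last pictures had not moved, though the arm hid part of the bench from the top camera.

The top camera placed the housing about 3 mm off in y from the wrist and side cameras. I went with the wrist and side cameras, and the contact when pushing the straightedge home agreed with them.

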